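Tension the fret saw's blade

ROBOT

A 7-joint arm with a two-finger parallel gripper is mounted at the origin on the work surface. World frame = base frame: x ahead of the robot, y to its left, z up, the work surface at z = 0. Lengths are in m, angles in degrees, forces in N, time in s.
With the tool pointing down it reaches from about 0.4 to 0.875 m from the base axis. Payload 4.4 kg.
Tool frame: the origin (TCP) lies midway between the tips of the shut fingers; the grasp point (between the pads) lies 19 mm behind it; x points along the fingers, z is the direction in which the jaws open and shut, and the axes are right-handed (so a half turn about x gives the same grasp; the last joint's range is limited). The gripper opens to 85 mm and grips with 20 to 120 N. Pads are 22 mm wide; open, the fingers measure 114 mm over their backs; the gripper's body (76 mm by 85 mm) begins 54 mm behind the grasp point. The pads swing forward as they close: fully open they stand 13 mm farther back than shut.
Start: joints at [-75.103, 36.005, 2.206, 86.941, -1.547, 57.084, -1.146], TCP at [0.208, 0.616, 0.231] pointing down, gripper open.
Joint ranges: [-175.42, 175.42], [-21.48, 121.26], [-71.46, 75.88], [10.55, 141.38], [-63.04, 243.04], [13.31, 113.54], [-168.57, 168.57]. Speed limits (degrees/s): [147.25, 147.25, 180, 180, 180, 180, 180].

INTERFACE

Orientations are given as a 3x3 rotation matrix whose columns are the frame's x, y, z axes.
In Python, from plant import manip gives the robot as it stands.
- The arm moves only by the tool move_arm, never from a script. Its argument "rows" is a list of rows, each an object with "delta_pos": the shift along the tool's x, y, z in mm, a list of three; "angular": the turn, a rotation vector about the tool's x, y, z in degrees, a list of three; "claw": the closure in counts, from 0 (fully open) to 255 (shut). A call has 1 to 12 rows; each row shifts and turns the commanded pose from where the row before left it, along the tool's axes as they then stand; what a row does not reach is not made up. A row lasts 1/12 s, in which the tool goes at most 41.7 mm and 7.16 degrees, less where a joint would pass 70% of its speed; a pose out of reach is approached as far as the arm can. A call with a gripper value outside its range is refused whole. The fingers move at their own pace and stop on an object; "newtons" is the grip in N (left out, the last holds). Time passes only in rows, so rows that do not move let the fingers close. It gives the time, the measured TCP pose, the force and the opening at its end, in the units of the state.
- manip.observe(): the state, without advancing time (a new reading comes with each control period).
- manip.grab_frame(name): name is "side" or "top"; returns a dict with "image" (420x560x3 uint8, blue, green, red), "K" (3x3 intrinsics, pixels), "R" (3x3) and "t" (3): a world point X has camera coordinates R X + t. Camera axes: x right, y down, z forward; pixel columns grow to the right and rows downward; lengths in m; the calibration is good to about 2 mm. A picture is of the moment at which its call begins. There is no depth.
- manip.hand_in(): hands the job in, once; it reports no verdict.
The state is a dict: "time_s": time; "joint_pos": joint angles; "qd": joint speeds; "tau": joint torques, N m; "ee_pos": TCP position; "orientation": TCP orientation; "wrist_force": force on the tool from outside, world axes, zero at the start; "ft_torque": the same for the moment, N m; "grip_width": finger opening in m.
Only numpy, scipy, OpenCV 4.12 (cv2) and the standard library are available. Lean on these libraries where they do the work, as an engineer would, in place of code of your own. Each camera call takes 0.05 s, during which the arm holds its last target. There are 200 camera calls.

TASK

A new blade has just been fitted to the bench fret saw and is still slack. Take the upright knob of the tension wheel on top of the saw and wind the wheel clockwise (seen from above) until it comes up firm and will go no further, then let go so that it stays there. The bending press beside the saw has a similar wheel: leave that one as it is.

Things in the scene. Friction and masses are not known exactly. Their poses are not given: they have to be found in the camera images.
- saw_axis (a point): On the upright axis of the saw's tension wheel, level with its rim's top, 253 mm above the bench. Fret saw: grey, base 340 x 150 mm (100 mm before, 240 mm behind this axis), thin upright blade, overhead arm from a column at the back to a head 225 mm high under this point. Wheel: dark steel, 102 mm across, level, rim 12 mm thick; only the knob stands above it. Saw and press may swap places.
- saw_knob (a point): Middle (grip point) of the round black upright knob on the saw's tension wheel: 18 mm across, 40 mm tall, from 254 to 294 mm above the bench, this point at 275 mm. It stands 42 mm off the wheel's axis and goes round with the wheel on a level circle about saw_axis; it spins freely on its own pin, so the hand need not turn with the wheel.
- saw_wheel (a joint): Turn of the saw's tension wheel, rad, growing clockwise seen from above. 0 is fully slack; at 2.30 it meets a firm stop, the blade's set tension. Starts between 0 and 0.6. Turning takes about 2.5 N at the knob when slack, rising evenly to 4.5 N, then goes solid at the stop. The screw holds itself: the wheel stays where it is left.
- press_knob (a point): Middle of the knob on the other handwheel, that of the ring-bending press (green, two steel posts on a base 150 x 130 mm). Wheel and knob are like the saw's but 52 mm lower: the knob's middle is 223 mm above the bench. It turns easily and is to be left where it is.

How it is judged (in metres and radians):
At the end, for the whole second after the job is handed in: The saw's tension wheel stands still, wound clockwise to within 10 degrees of its firm stop (joint above 2.125 of 2.30 rad) and staying there when let go; the press's knob is within 12 mm of where it was at the start (value of joint saw_wheel above 2.125 rad and not (velocity of joint saw_wheel above 0.05 rad/s or velocity of joint saw_wheel below -0.05 rad/s) and distance of press_knob from where it was at the start of the episode below 0.012 m); the robot touches nothing.
It fails at once if the press's wheel is turned or its knob pushed more than 12 mm (distance of press_knob from where it was at the start of the episode above 0.012 m).
It also fails if it takes over 35 s, if anything falls off the work surface, if the arm or the gripper's body presses on something with over 40 N, if the wrist force passes 120 N, or if a joint passes its speed limit or range.

## Working session

There is one attempt and no reset: what is moved stays moved. The work goes in short steps, Python scripts to look and compute and a tool call to move; the robot and the scene stay as the last step left them, time stands still between calls to the robot, and variables do not carry over. Pictures are saved under pics/ and viewed, about 8 in all and at most 12, crops included, and the job is handed in when it is done.

Besides the shell and the picture viewer there is one more tool, called after ">>>" as a command line: name --argument value ..., lists and objects as JSON in quotes. move_arm: Moves the arm, as the interface text tells. Its arguments: {"type":"object","properties":{"rows":{"type":"array"},"newtons":{"type":"number"}},"required":["rows"]}

```bash
mkdir -p pics; python3 - <<'E'
from plant import manip
import cv2,numpy as np,pickle
s=manip.observe();print(s)
for n in("side","top"):
    f=manip.grab_frame(n);cv2.imwrite(f"pics/{n}0.png",f["image"]);pickle.dump(f,open(f"{n}0.pkl","wb"));print(n,f["K"],f["R"],f["t"])
E
```

```text
{'time_s': 0.0, 'joint_pos': array([-75.10250453,  36.0581048 ,   2.20069124,  86.99785484,
        -1.54820382,  57.08447162,  -1.14591066]), 'qd': array([-0.01646083,  0.04160495, -0.07011705, -0.01454776,  0.03415484,
       -0.03693537,  0.06487873]), 'tau': array([-2.45804167e-04, -5.63398683e+01,  1.22611944e+00, -1.93446761e+01,
        1.10528534e-02,  1.03238155e-02, -1.40090572e-05]), 'ee_pos': array([0.20779217, 0.61520913, 0.23038732]), 'orientation': array([[-6.29919635e-04, -9.47396215e-01,  3.20062518e-01],
       [-1.82903762e-03,  3.20063138e-01,  9.47394449e-01],
       [-9.99998129e-01,  1.13759786e-05, -1.93443737e-03]]), 'wrist_force': array([0.44662459, 0.08335992, 0.73812095]), 'ft_torque': array([ 0.01078903, -0.02571041,  0.00944865]), 'grip_width': 0.08507531264838486}
side [[387.55778837   0.         284.78053516]
 [  0.         387.55778837 207.39026427]
 [  0.           0.           1.        ]] [[-0.98391945 -0.1773195   0.02145491]
 [-0.113256    0.52648908 -0.84260449]
 [ 0.13811443 -0.83148484 -0.53810535]] [0.54853823 0.28277551 0.74065616]
top [[471.98771732   0.         281.71242752]
 [  0.         471.98771732 204.28123739]
 [  0.           0.           1.        ]] [[ 0.00379934 -0.999958   -0.00833987]
 [-0.9866094  -0.00238847 -0.16308338]
 [ 0.16305661  0.00884781 -0.98657704]] [0.02162449 0.59912469 0.9964941 ]
```

View pics/top0.png

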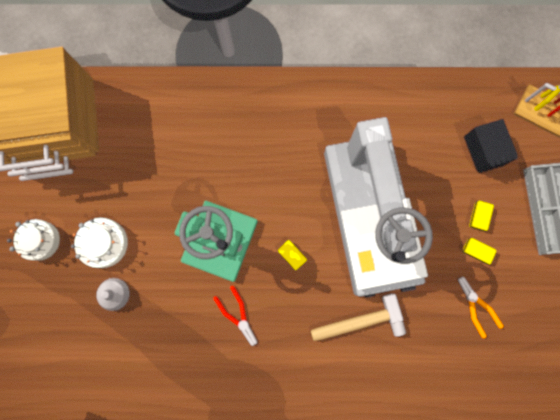

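View pics/side0.png

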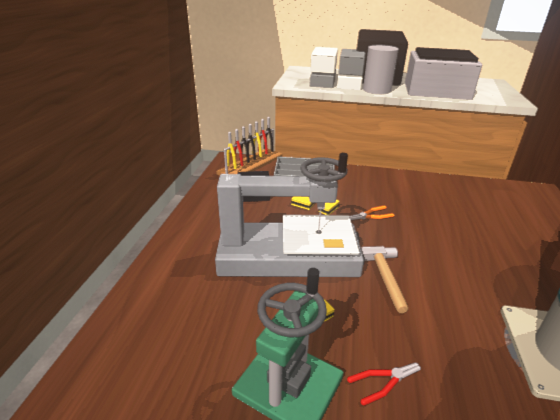

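The top view shows the saw wheel at about (403,236) with its knob near (399,257), and the press wheel at (206,233) with its knob near (221,244). In the side view the saw knob is at about (343,162).

```bash
cat > h.py <<'E'
import numpy as np,cv2
def ray(f,uv,z):
    d=f["R"].T@np.linalg.inv(f["K"])@[*uv,1]; c=-f["R"].T@f["t"]
    return c+d*(z-c[2])/d[2]
def proj(f,X):
    p=f["K"]@(f["R"]@np.array(X)+f["t"]); return p[:2]/p[2]
def blob(f,box,th=28):
    x0,y0,x1,y1=box; m=(f["image"][y0:y1,x0:x1].max(2)<th).astype(np.uint8)
    n,l,st,c=cv2.connectedComponentsWithStats(m); 
    return [(st[i]+[x0,y0,0,0,0],c[i]+[x0,y0]) for i in range(1,n) if st[i][4]>15]
E
python3 - <<'E'
from h import *
import pickle
t=pickle.load(open("top0.pkl","rb"));s=pickle.load(open("side0.pkl","rb"))
for nm,f,box in(("top saw",t,(365,200,440,275)),("side saw",s,(325,145,360,180)),("top press",t,(175,200,250,270))):
    print(nm,blob(f,box))
# wheel outlines: dark grey ring, ellipse fit to the hull
for c,z in(((403,236),.253),((206,233),.201)):
    im=t["image"].astype(int); m=((im.max(2)<105)&(im.max(2)-im.min(2)<25)).astype(np.uint8)
    k=np.zeros_like(m);cv2.circle(k,c,36,1,-1);m&=k
    h=cv2.convexHull(cv2.findNonZero(m)); (e,ax,a)=cv2.fitEllipse(h)
    print(e,ax,ray(t,e,z),ray(t,c,z))
print(ray(t,(398,257),.275),ray(s,(343,162),.275))
a=cv2.resize(t["image"][190:285,355:450],(475,475),interpolation=2);b=cv2.resize(s["image"][140:200,295:355],(475,475),interpolation=2)
cv2.imwrite("pics/crop.png",np.hstack([a,b]) if 0 else cv2.resize(np.hstack([a,b]),(800,400)))
E
```

```text
top saw []
side saw []
top press []
(408.184814453125, 240.0089569091797) (37.704376220703125, 50.06441116333008) [ 0.50246653 -0.20019846  0.253     ] [ 0.50948212 -0.19140021  0.253     ]
(213.85206604003906, 232.14010620117188) (46.001670837402344, 60.32216262817383) [0.52075934 0.14909173 0.201     ] [0.51909931 0.16377689 0.201     ]
[ 0.47159767 -0.17611649  0.275     ] [ 0.47231557 -0.173897    0.275     ]
```

View pics/crop.png

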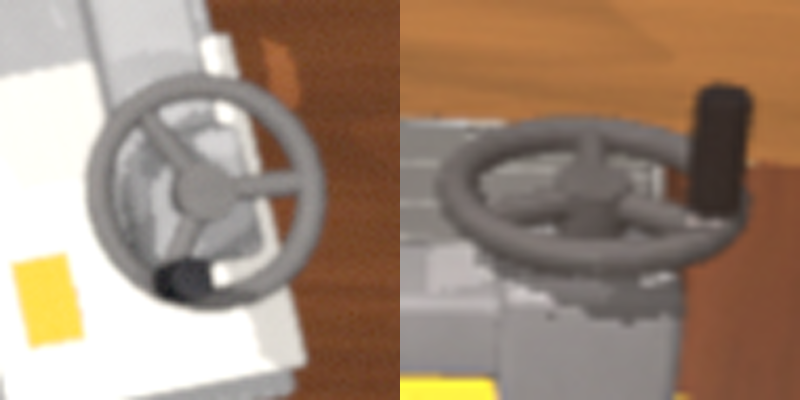

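The knob and axis agree in both views: the axis is at about (0.511,-0.193) and the knob at about (0.473,-0.175), a radius of 42 mm at bearing 155°. First I lift and square the tool so that tool y = world y and tool z = world x.

>>> move_arm --rows '[{"delta_pos":[-35,0,0],"angular":[7.1,0,0],"claw":0},{"delta_pos":[-35,0,0],"angular":[7.1,0,0],"claw":0},{"delta_pos":[-35,0,0],"angular":[7.1,0,0],"claw":0},{"delta_pos":[-35,0,0],"angular":[7.1,0,0],"claw":0},{"delta_pos":[0,0,0],"angular":[7.1,0,0],"claw":0},{"delta_pos":[0,0,0],"angular":[7.1,0,0],"claw":0},{"delta_pos":[0,0,0],"angular":[7.1,0,0],"claw":0},{"delta_pos":[0,0,0],"angular":[7.1,0,0],"claw":0},{"delta_pos":[0,0,0],"angular":[7.1,0,0],"claw":0},{"delta_pos":[0,0,0],"angular":[7.1,0,0],"claw":0},{"delta_pos":[0,0,0],"angular":[0.3,0,0],"claw":0}]'

```text
time_s: 1.02
ee_pos: [0.2078, 0.6156, 0.3707]
orientation: [[-0.0, 0.003, 1.0], [-0.001, 1.0, -0.003], [-1.0, -0.001, -0.0]]
wrist_force: [0.1, 0.7, -0.9]
grip_width: 0.0851
```

>>> move_arm --rows '[{"delta_pos":[0,-24,33],"angular":[0,0,0],"claw":0},{"delta_pos":[0,-24,33],"angular":[0,0,0],"claw":0},{"delta_pos":[0,-24,33],"angular":[0,0,0],"claw":0},{"delta_pos":[0,-24,33],"angular":[0,0,0],"claw":0},{"delta_pos":[0,-24,33],"angular":[0,0,0],"claw":0},{"delta_pos":[0,-24,33],"angular":[0,0,0],"claw":0},{"delta_pos":[0,-24,33],"angular":[0,0,0],"claw":0},{"delta_pos":[0,-24,33],"angular":[0,0,0],"claw":0},{"delta_pos":[0,-36,0],"angular":[0,0,0],"claw":0},{"delta_pos":[0,-36,0],"angular":[0,0,0],"claw":0},{"delta_pos":[0,-36,0],"angular":[0,0,0],"claw":0},{"delta_pos":[0,-36,0],"angular":[0,0,0],"claw":0}]'

```text
time_s: 2.02
ee_pos: [0.472, 0.278, 0.3709]
orientation: [[-0.001, -0.004, 1.0], [-0.001, 1.0, 0.004], [-1.0, -0.001, -0.001]]
wrist_force: [0.1, 0.0, -0.4]
grip_width: 0.0859
```

>>> move_arm --rows '[{"delta_pos":[0,-36,0],"angular":[0,0,0],"claw":0},{"delta_pos":[0,-36,0],"angular":[0,0,0],"claw":0},{"delta_pos":[0,-36,0],"angular":[0,0,0],"claw":0},{"delta_pos":[0,-36,0],"angular":[0,0,0],"claw":0},{"delta_pos":[0,-36,0],"angular":[0,0,0],"claw":0},{"delta_pos":[0,-36,0],"angular":[0,0,0],"claw":0},{"delta_pos":[0,-36,0],"angular":[0,0,0],"claw":0},{"delta_pos":[0,-36,0],"angular":[0,0,0],"claw":0},{"delta_pos":[0,-36,0],"angular":[0,0,0],"claw":0},{"delta_pos":[0,-36,0],"angular":[0,0,0],"claw":0},{"delta_pos":[0,0,0],"angular":[0,0,0],"claw":0}]'

```text
time_s: 2.93
ee_pos: [0.4712, -0.0885, 0.3719]
orientation: [[0.001, 0.007, 1.0], [-0.005, 1.0, -0.007], [-1.0, -0.005, 0.001]]
wrist_force: [-0.7, -0.8, 0.7]
grip_width: 0.0853
```

>>> move_arm --rows '[{"delta_pos":[0,-29,0],"angular":[0,0,0],"claw":0},{"delta_pos":[0,-29,0],"angular":[0,0,0],"claw":0},{"delta_pos":[0,-29,1],"angular":[0,0,0],"claw":0},{"delta_pos":[20,0,0],"angular":[0,0,0],"claw":0},{"delta_pos":[20,0,0],"angular":[0,0,0],"claw":0},{"delta_pos":[20,0,0],"angular":[0,0,0],"claw":0},{"delta_pos":[0,0,0],"angular":[0,0,0],"claw":0}]'

```text
time_s: 3.52
ee_pos: [0.4712, -0.1658, 0.308]
orientation: [[-0.007, -0.003, 1.0], [0.002, 1.0, 0.003], [-1.0, 0.002, -0.007]]
wrist_force: [-0.4, 0.5, -0.7]
grip_width: 0.0852
```

```bash
python3 - <<'E'
from plant import manip
from h import *
f=manip.grab_frame("side");g=manip.grab_frame("top")
s=manip.observe();print(s["ee_pos"],proj(f,s["ee_pos"]),proj(f,(.4725,-.1755,.294)))
a=cv2.resize(f["image"][90:230,270:410],(400,400),interpolation=2);b=cv2.resize(g["image"][180:300,340:460],(400,400),interpolation=2)
cv2.imwrite("pics/c2.png",np.hstack([a,b]))
E
```

```text
[ 0.47326282 -0.16679497  0.31119243] [344.18583312 147.13038988] [343.89962022 153.2526921 ]
```

View pics/c2.png

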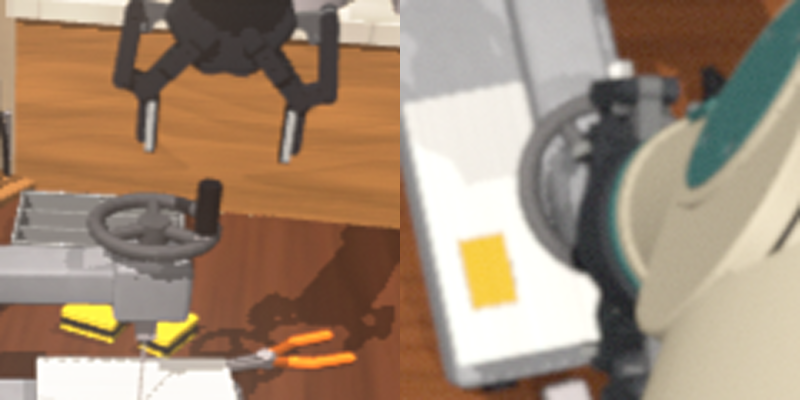

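The side view shows the open jaws straddling the knob, which is at crop (208,200) between the tips at (149,150) and (286,160). A small y correction is needed before going down.

>>> move_arm --rows '[{"delta_pos":[0,-9,0],"angular":[0,0,0],"claw":0},{"delta_pos":[16,0,0],"angular":[0,0,0],"claw":0},{"delta_pos":[16,0,0],"angular":[0,0,0],"claw":0},{"delta_pos":[16,0,0],"angular":[0,0,0],"claw":0},{"delta_pos":[0,0,0],"angular":[0,0,0],"claw":0},{"delta_pos":[0,0,0],"angular":[0,0,0],"claw":0},{"delta_pos":[0,0,0],"angular":[0,0,0],"claw":0}]'

```text
time_s: 4.2
ee_pos: [0.4744, -0.1768, 0.2647]
orientation: [[0.002, -0.001, 1.0], [-0.001, 1.0, 0.001], [-1.0, -0.001, 0.002]]
wrist_force: [-0.2, 0.2, 1.1]
grip_width: 0.0853
```

```bash
python3 - <<'E'
from plant import manip
from h import *
f=manip.grab_frame("side")
s=manip.observe();print(s["ee_pos"],s["wrist_force"])
cv2.imwrite("pics/c3.png",cv2.resize(f["image"][110:220,280:400],(660,600),interpolation=2))
E
```

```text
[ 0.47441683 -0.17673701  0.26477059] [0.51528824 0.08458393 0.09209842]
```

View pics/c3.png

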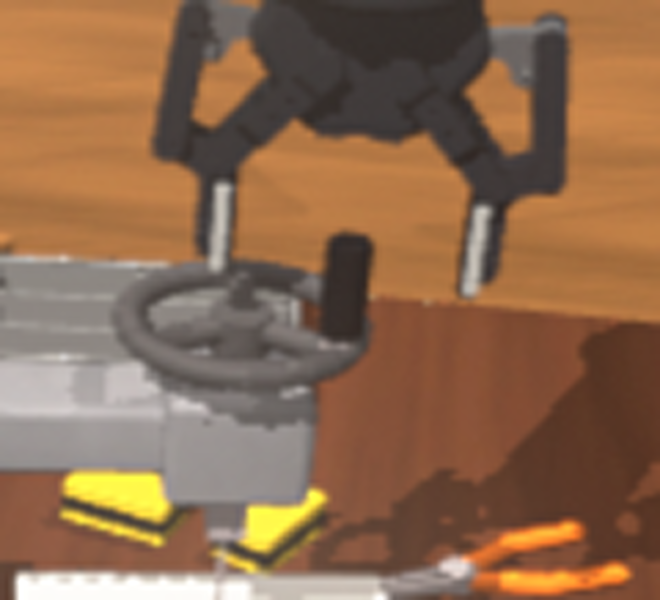

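The tip midpoint (343,283) matches the knob's middle (345,287). I'll lower slightly and grip.

>>> move_arm --rows '[{"delta_pos":[4,0,0],"angular":[0,0,0],"claw":0},{"delta_pos":[0,0,0],"angular":[0,0,0],"claw":255},{"delta_pos":[0,0,0],"angular":[0,0,0],"claw":255},{"delta_pos":[0,0,0],"angular":[0,0,0],"claw":255},{"delta_pos":[0,0,0],"angular":[0,0,0],"claw":255},{"delta_pos":[0,0,0],"angular":[0,0,0],"claw":255},{"delta_pos":[0,0,0],"angular":[0,0,0],"claw":255},{"delta_pos":[0,0,0],"angular":[0,0,0],"claw":255},{"delta_pos":[0,0,0],"angular":[0,0,0],"claw":255},{"delta_pos":[0,0,0],"angular":[0,0,0],"claw":255}]' --newtons 60

```text
time_s: 5.08
ee_pos: [0.4731, -0.1759, 0.2595]
orientation: [[-0.001, -0.0, 1.0], [0.001, 1.0, 0.0], [-1.0, 0.001, -0.001]]
wrist_force: [-2.7, 1.7, 5.0]
grip_width: 0.0162
```

>>> move_arm --rows '[{"delta_pos":[0,3.2,1.8],"angular":[0,0,0],"claw":255},{"delta_pos":[0,3.2,1.9],"angular":[0,0,0],"claw":255},{"delta_pos":[0,2.8,2.3],"angular":[0,0,0],"claw":255},{"delta_pos":[0,2.8,2.4],"angular":[0,0,0],"claw":255},{"delta_pos":[0,2.4,2.8],"angular":[0,0,0],"claw":255},{"delta_pos":[0,2.3,2.8],"angular":[0,0,0],"claw":255},{"delta_pos":[0,0,0],"angular":[0,0,0],"claw":255}]'

```text
time_s: 5.67
ee_pos: [0.4872, -0.1586, 0.2595]
orientation: [[-0.001, -0.001, 1.0], [0.001, 1.0, 0.001], [-1.0, 0.001, -0.001]]
wrist_force: [-3.7, 2.4, 6.9]
grip_width: 0.0165
```

>>> move_arm --rows '[{"delta_pos":[0,1.9,3.2],"angular":[0,0,0],"claw":255},{"delta_pos":[0,1.8,3.2],"angular":[0,0,0],"claw":255},{"delta_pos":[0,1.3,3.4],"angular":[0,0,0],"claw":255},{"delta_pos":[0,1.2,3.4],"angular":[0,0,0],"claw":255},{"delta_pos":[0,0.6,3.6],"angular":[0,0,0],"claw":255},{"delta_pos":[0,0.6,3.6],"angular":[0,0,0],"claw":255},{"delta_pos":[0,0,3.7],"angular":[0,0,0],"claw":255},{"delta_pos":[0,0,3.7],"angular":[0,0,0],"claw":255},{"delta_pos":[0,0,0],"angular":[0,0,0],"claw":255}]'

```text
time_s: 6.42
ee_pos: [0.5157, -0.151, 0.2595]
orientation: [[-0.0, -0.001, 1.0], [0.001, 1.0, 0.001], [-1.0, 0.001, -0.0]]
wrist_force: [-2.2, 2.7, 6.1]
grip_width: 0.0166
```

>>> move_arm --rows '[{"delta_pos":[0,-0.6,3.6],"angular":[0,0,0],"claw":255},{"delta_pos":[0,-0.6,3.6],"angular":[0,0,0],"claw":255},{"delta_pos":[0,-1.2,3.4],"angular":[0,0,0],"claw":255},{"delta_pos":[0,-1.3,3.4],"angular":[0,0,0],"claw":255},{"delta_pos":[0,0,0],"angular":[0,0,0],"claw":255}]'

```text
time_s: 6.83
ee_pos: [0.5297, -0.155, 0.2595]
orientation: [[0.0, -0.001, 1.0], [0.001, 1.0, 0.001], [-1.0, 0.001, 0.0]]
wrist_force: [-2.6, 1.7, 5.5]
grip_width: 0.0163
```

>>> move_arm --rows '[{"delta_pos":[0,-1.8,3.2],"angular":[0,0,0],"claw":255},{"delta_pos":[0,-1.9,3.2],"angular":[0,0,0],"claw":255},{"delta_pos":[0,0,0],"angular":[0,0,0],"claw":255},{"delta_pos":[0,0,0],"angular":[0,0,0],"claw":255}]'

```text
time_s: 7.17
ee_pos: [0.5359, -0.1587, 0.2595]
orientation: [[0.0, -0.001, 1.0], [0.001, 1.0, 0.001], [-1.0, 0.001, 0.0]]
wrist_force: [-2.0, 1.5, 4.6]
grip_width: 0.0168
```

>>> move_arm --rows '[{"delta_pos":[0,-2.3,2.8],"angular":[0,0,0],"claw":255},{"delta_pos":[0,-2.4,2.8],"angular":[0,0,0],"claw":255},{"delta_pos":[0,0,0],"angular":[0,0,0],"claw":255}]'

```text
time_s: 7.42
ee_pos: [0.5415, -0.1634, 0.2595]
orientation: [[-0.0, -0.001, 1.0], [0.001, 1.0, 0.001], [-1.0, 0.001, -0.0]]
wrist_force: [-1.5, 2.3, 5.5]
grip_width: 0.0162
```

>>> move_arm --rows '[{"delta_pos":[0,-2.7,2.5],"angular":[0,0,0],"claw":255},{"delta_pos":[0,0,0],"angular":[0,0,0],"claw":255},{"delta_pos":[0,0,0],"angular":[0,0,0],"claw":255}]'

```text
time_s: 7.67
ee_pos: [0.5438, -0.166, 0.2595]
orientation: [[-0.0, -0.001, 1.0], [0.001, 1.0, 0.001], [-1.0, 0.001, -0.0]]
wrist_force: [-2.7, 1.5, 5.6]
grip_width: 0.0167
```

>>> move_arm --rows '[{"delta_pos":[0,-2.9,2.2],"angular":[0,0,0],"claw":255},{"delta_pos":[0,0,0],"angular":[0,0,0],"claw":255},{"delta_pos":[0,0,0],"angular":[0,0,0],"claw":255}]'

```text
time_s: 7.92
ee_pos: [0.5459, -0.1688, 0.2595]
orientation: [[-0.0, -0.001, 1.0], [0.001, 1.0, 0.001], [-1.0, 0.001, -0.0]]
wrist_force: [-2.7, 1.8, 6.1]
grip_width: 0.0164
```

>>> move_arm --rows '[{"delta_pos":[0,-3.1,2],"angular":[0,0,0],"claw":255},{"delta_pos":[0,0,0],"angular":[0,0,0],"claw":255},{"delta_pos":[0,0,0],"angular":[0,0,0],"claw":255}]'

```text
time_s: 8.17
ee_pos: [0.5479, -0.1719, 0.2595]
orientation: [[-0.0, -0.001, 1.0], [0.001, 1.0, 0.001], [-1.0, 0.001, -0.0]]
wrist_force: [-3.2, 2.1, 5.9]
grip_width: 0.0163
```

>>> move_arm --rows '[{"delta_pos":[0,-3.3,1.7],"angular":[0,0,0],"claw":255},{"delta_pos":[0,0,0],"angular":[0,0,0],"claw":255},{"delta_pos":[0,0,0],"angular":[0,0,0],"claw":255}]'

```text
time_s: 8.42
ee_pos: [0.5485, -0.173, 0.2595]
orientation: [[-0.003, -0.002, 1.0], [0.005, 1.0, 0.002], [-1.0, 0.005, -0.003]]
wrist_force: [-5.5, 6.4, 9.6]
grip_width: 0.0164
```

```bash
python3 - <<'E'
from plant import manip
from h import *
f=manip.grab_frame("side")
s=manip.observe();print(s["ee_pos"],s["wrist_force"])
cv2.imwrite("pics/c4.png",cv2.resize(f["image"][110:220,260:380],(660,600),interpolation=2))
E
```

```text
[ 0.5485441  -0.17298099  0.25945357] [-5.87052493  6.02844356  7.97155791]
```

View pics/c4.png

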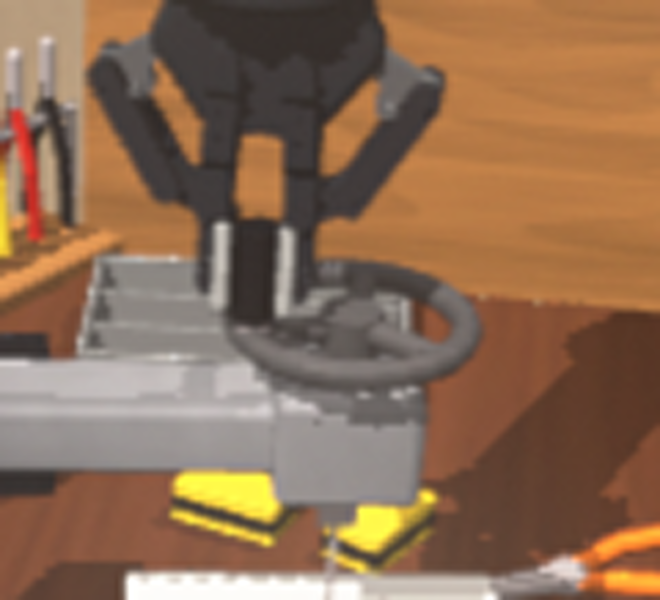

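The knob is held between the pads at (250,270). The last step moved only about 1.3 mm of the 3.7 mm commanded and the force jumped, so this looks like the stop. I'll confirm with a small push.

>>> move_arm --rows '[{"delta_pos":[0,-3,1.5],"angular":[0,0,0],"claw":255},{"delta_pos":[0,0,0],"angular":[0,0,0],"claw":255},{"delta_pos":[0,0,0],"angular":[0,0,0],"claw":255}]'

```text
time_s: 8.72
ee_pos: [0.5487, -0.1731, 0.2594]
orientation: [[-0.007, -0.003, 1.0], [0.01, 1.0, 0.003], [-1.0, 0.01, -0.007]]
wrist_force: [-9.8, 11.5, 14.4]
grip_width: 0.0166
```

Firm: no movement at higher force. I'll unload, open and rise.

>>> move_arm --rows '[{"delta_pos":[0,4,-2],"angular":[0,0,0],"claw":255},{"delta_pos":[0,0,0],"angular":[0,0,0],"claw":255},{"delta_pos":[0,0,0],"angular":[0,0,0],"claw":0},{"delta_pos":[0,0,0],"angular":[0,0,0],"claw":0},{"delta_pos":[0,0,0],"angular":[0,0,0],"claw":0},{"delta_pos":[0,0,0],"angular":[0,0,0],"claw":0},{"delta_pos":[0,0,0],"angular":[0,0,0],"claw":0},{"delta_pos":[0,0,0],"angular":[0,0,0],"claw":0},{"delta_pos":[0,0,0],"angular":[0,0,0],"claw":0},{"delta_pos":[0,0,0],"angular":[0,0,0],"claw":0}]'

```text
time_s: 9.55
ee_pos: [0.5492, -0.1751, 0.2592]
orientation: [[-0.0, -0.0, 1.0], [-0.0, 1.0, 0.0], [-1.0, -0.0, -0.0]]
wrist_force: [1.0, 0.1, -0.3]
grip_width: 0.0855
```

>>> move_arm --rows '[{"delta_pos":[-15,0,0],"angular":[0,0,0],"claw":0},{"delta_pos":[-25,0,0],"angular":[0,0,0],"claw":0},{"delta_pos":[-30,0,0],"angular":[0,0,0],"claw":0},{"delta_pos":[-30,0,0],"angular":[0,0,0],"claw":0},{"delta_pos":[-20,0,0],"angular":[0,0,0],"claw":0},{"delta_pos":[0,0,0],"angular":[0,0,0],"claw":0},{"delta_pos":[0,0,0],"angular":[0,0,0],"claw":0},{"delta_pos":[0,0,0],"angular":[0,0,0],"claw":0}]'

```text
time_s: 10.22
ee_pos: [0.5487, -0.1746, 0.3784]
orientation: [[-0.001, -0.001, 1.0], [0.001, 1.0, 0.001], [-1.0, 0.001, -0.001]]
wrist_force: [-1.1, 0.2, -0.9]
grip_width: 0.0857
```

```bash
python3 - <<'E'
from plant import manip
from h import *
f=manip.grab_frame("side")
s=manip.observe();print(s["time_s"],s["ee_pos"],s["wrist_force"],abs(s["qd"]).max(),proj(f,(.5487,-.1731,.275)))
cv2.imwrite("pics/c5.png",f["image"])
E
```

```text
10.2667 [ 0.5485507  -0.17452993  0.37798421] [1.5715774  0.45941028 0.01749394] 0.43311160563127876 [306.37016451 158.6255656 ]
```

View pics/c5.png

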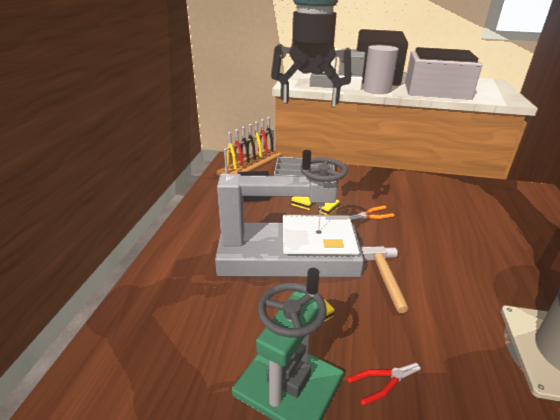

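The saw knob stands at (306,159), exactly where I left it, and the gripper is clear above. The press knob is still at (313,281), as at the start. I'm handing in.

```bash
python3 -c "
from plant import manip
print(manip.hand_in())"
```

```text
the job is handed in; nothing more can be done
None
```

I gripped the saw's knob and wound the wheel clockwise about 126° until it met the stop. I then eased off the load, opened the gripper, rose about 120 mm and handed in at about 10.3 s. The hand-in reports no verdict.

- **Stop:** the last step moved only about 1.3 mm of the 3.7 mm commanded. A further push moved nothing while the horizontal force climbed from about 8 to 15 N. I did not read the wheel angle directly. A start at about 0.09 rad would put 126° of turn at the 2.30 rad stop, which fits the stated starting range.
- **After release:** in the last picture the saw knob stands at pixel (306,159), against (306,159) predicted from where I left it. The press knob is at the same pixel as at the start, and the gripper is clear of everything.
- **Oddity:** the gripper read about 16.5 mm open on the 18 mm knob throughout, but the picture showed the knob held. No check failed.

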